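Set a plate home in the drill-press corner

ROBOT

A 6-joint arm with a two-finger parallel gripper is mounted at the origin on the work surface. World frame = base frame: x ahead of the robot, y to its left, z up, the work surface at z = 0. Lengths are in mm, angles in rad, forces in N, time in s.
With the tool pointing down it reaches from about 275 to 1000 mm from the base axis. Payload 8.4 kg.
Tool frame: the origin (TCP) lies midway between the tips of the shut fingers; the grasp point (between the pads) lies 19 mm behind it; z points along the fingers, y is the line along which they close (so a half turn about z gives the same grasp; the last joint's range is limited). The gripper opens to 85 mm and grips with 20 to 120 N. Pads are 22 mm wide; open, the fingers measure 114 mm over their backs; the gripper's body (76 mm by 85 mm) begins 54 mm behind the grasp point. The pads swing forward as they close: fully open they stand 13 mm farther back than shut.
Start: joints at [-1.162, 0.353, 1.633, -0, 1.155, -0.002], TCP at [249.588, -573.004, 231.281] pointing down, gripper open.
Joint ranges: [-2.63, 2.63], [-0.92, 2.1], [0.06, 2.66], [-1.3, 4.44], [0, 2.69], [-3.02, 3.02]. Speed limits (rad/s): [2.22, 2.22, 2.79, 3.14, 3.14, 3.14].

INTERFACE

Orientations are given as [roll, pitch, yaw] about the fixed x, y, z axes, in that order (R = Rz(yaw) Ry(pitch) Rx(roll)).
In Python, from rig import monitor, imaging, r gives the robot as it stands.
- The arm moves only by the tool drive_tool, never from a script. Its argument "plan" is a list of rows, each an object of numbers: "x", "y", "z": the shift along the tool's x, y, z in units of 50 mm (1.0 is 50 mm); "ax", "ay", "az": the turn, a rotation vector about the tool's x, y, z in units of 6 degrees (1.0 is 6 degrees); "hand": the finger opening in mm, from 0 to 85.4. In form: [{"x": .., "y": .., "z": .., "ax": .., "ay": .., "az": .., "hand": ..}, ...]. A call has 1 to 8 rows; each row is the pose to reach, as a shift and turn from the pose commanded when the call began, along the tool's axes at that moment; what a row does not reach only later rows make up. A row lasts 1/10 s, in which the tool goes at most 50 mm and 8.59 degrees, less where a joint would pass 70% of its speed; a pose out of reach is approached as far as the arm can. A call with a gripper value outside its range is refused whole. The fingers move at their own pace and stop on an object; "grip_force" is the grip in N (left out, the last holds). Time passes only in rows, so rows that repeat a pose let the fingers close. It gives the time, the measured TCP pose, the force, the opening and the grip force at its end, in the units of the state.
- monitor.sense(): the state, without advancing time (a new reading comes with each control period).
- imaging.grab_frame(name): name is "scene" or "side" or "wrist"; returns the picture (480x640x3 uint8, red, green, blue); there is no depth.
- imaging.camera_info(name): a dict with "mtx" (3x3 intrinsics, pixels), "R" (3x3) and "t" (3): a world point X has camera coordinates R X + t. Camera axes: x right, y down, z forward; pixel columns grow to the right and rows downward; lengths in mm; the calibration is good to about 2 mm. A picture is of the moment at which its call begins: read the wrist's pose just before it. camera_info takes no time and is no camera call; for the wrist camera it gives the pose at the moment of the call.
- r.sign_off(): hands the job in; it is judged then, once.
The state is a dict: "clock": time; "qpos": joint angles; "qvel": joint speeds; "joint_efforts": joint torques, N m; "eef_pos": TCP position; "tcp_rot": TCP orientation; "contact_force": force on the tool from outside, world axes, zero at the start; "wrist_torque": the same for the moment, N m; "opening": opening from 0.0 (shut) to 1.0 (fully open); "grasp_force": force on a finger pad.
Only numpy, scipy, OpenCV 4.12 (cv2) and the standard library are available. Lean on these libraries where they do the work, as an engineer would, in place of code of your own. Each camera call takes 0.05 s, during which the arm holds its last target. There are 200 camera calls.

TASK

Take the wooden push block by its leaning handle, reach in under the drill head with it and nudge the aluminium plate along the drill-press table until its long edge lies flush against the fence and its short edge touches the end stop. Then stand the push block back on the rubber mat and let go. Move the plate only with the push block, not with the gripper, keep clear of the drill and chuck, and leave the other things on the bench where they are.

Things in the scene. Friction and masses are not known exactly. Their poses are not given: they have to be found in the camera images.
- drill_press: Fixed bench drill press. Origin on the bench under the spindle; x away from the robot (within 8 degrees), y square to the fence, towards the column, z up. Cast-iron table x -150..150, y -170..130 mm, its flat top 120 above the bench, nothing near its -x and -y edges. Column radius 33 at y=190; base on the bench x -110..110, y -140..260, 30 thick. Its front is its -y side.
- head_bottom (a point): Middle of the underside of the drill press's white head, on the spindle axis, 385 mm above the bench (265 above the table); axes as the drill press. The head overhangs the table at x -100..100, y -100..220 mm from here up; a raised guard on its front reaches y=-120. From 560 above the bench the belt cover reaches x -120..120, y -120..360.
- corner (a point): Inner square corner on the table top where fence and end stop meet (x=80, y=80, z=120 mm of the drill press, same axes). Fence: steel angle 30 high, its face the plane y=0 here, from x=-230 to 20. Stop: steel bar 22 high, its face the plane x=0 here, from the fence to y=-70. Both fixed; the plate lies on their -x and -y side.
- chuck: Drill chuck with drill bit on the spindle axis, fixed, seen under the head: bit 7 mm across, its tip 70 mm above the table; chuck 48 mm across, from 138 to 218 mm above the table. Its origin is on the table top under the bit.
- plate: Loose aluminium plate 160 (x) by 100 (y) by 8 mm, 0.35 kg, lying on the drill-press table short of the corner by 2 to 5 cm each way and askew by up to 14 degrees, a scribed cross on top. Origin at the centre of its underside, z up; its +y long edge belongs against the fence and its +x short edge against the stop.
- plate_corner (a point): The plate's corner (underside, x=80, y=50 of the plate) that goes into the square corner.
- plate_end (a point): The other end of the plate's fence edge (underside, x=-80, y=50 of the plate).
- push_block: Loose beech push block, 0.24 kg, on the mat. Foot 100 (x) by 60 (y) by 22 mm, square faces; origin at the centre of its underside, x to its front, which points to world +y within 35 degrees. Its handle, 34 by 24 mm in section (24 along y, the width to grip), leans back (to -x) 40 degrees from vertical: its axis runs from x=18, z=10 to the top end at x=-56, z=98. Grip it leaning likewise.
- handle (a point): A good place to grip: on the axis of the push block's handle, 30 mm below its top end (x=-37, y=0, z=75 mm of the push block).
- mat: Fixed black rubber mat on the bench, 230 (x) by 250 (y) by 3 mm; origin at the centre of its underside. The push block and a brush stand on it, side by side.
- brush: Bystander: chip brush 170 mm long, lying on the mat; origin underneath it.
- oil_bottle: Bystander: standing bottle, 60 mm across, 160 tall; origin at the underside.
- hammer: Bystander: hammer 240 mm long, lying on the bench.
- offcut: Bystander: wooden board 75 by 150 by 20 mm, lying at the robot's side of the drill press.
- chuck_key: Bystander: T-shaped steel chuck key, 85 mm, lying between the mat and the drill press.
- try_square: Bystander: try square, 100 by 160 mm, lying on the bench.
Things that resemble listed ones, but are neither listed nor needed, are in the scene too. What is shaped like the plate but purple is not meant. Of the things that look like the push_block, take the one that is nearest to the robot's base at the start.

How it is judged (in metres and radians):
On the way, in this order (a step that is already met when the one before it is completed fails the run):
1. the push block is lifted off the mat to above the height of the drill-press table (height (world z) of push_block above 0.11 m), for 0.1 s.
2. the plate lies flat against the fence and against the stop (y of each of plate_corner, plate_end in the frame of corner above -0.002 m and x of plate_corner in the frame of corner above -0.002 m and z of plate_corner in the frame of corner below 0.003 m and angle between plate's own z axis and vertical below 0.03 rad), for 0.2 s.
At the end, for the whole second after the job is handed in: The plate lies flat on the drill-press table, both ends of its long edge within 2 mm of the fence and its short edge within 2 mm of the stop; the push block stands on its foot with its middle over the mat, let go; both are at rest (all of step 2 and x of push_block in the frame of mat between -0.115 and 0.115 m and y of push_block in the frame of mat between -0.125 and 0.125 m and height (world z) of push_block below 0.008 m and angle between push_block's own z axis and vertical below 0.08 rad and linear speed of each of push_block, plate below 0.02 m/s); the robot touches nothing.
It fails at once if the gripper or arm touches the plate (contact force between any of the fingers, the arm and plate above 0.5 N).
It fails at once if the drill or chuck is knocked (contact force between chuck and anything else above 1 N).
It fails at once if a bystander is moved more than 4 cm (distance of any of brush, oil_bottle, hammer, offcut, chuck_key, try_square from where it was at the start of the episode above 0.04 m).
It also fails if it takes over 67 s, if anything falls off the work surface, if the arm or the gripper's body presses on something with over 40 N, if the wrist force passes 120 N, or if a joint passes its speed limit or range.

## Working session

There is one attempt and no reset: what is moved stays moved. The work goes in short steps, Python scripts to look and compute and a tool call to move; the robot and the scene stay as the last step left them, time stands still between calls to the robot, and variables do not carry over. Pictures are saved under pics/ and viewed, at most 14 in all, crops included, and the job is handed in when it is done.

Besides the shell and the picture viewer there is one more tool, called by a JSON object that holds its "name" and its "arguments", one argument or row to a line. drive_tool: Moves the arm, as the interface text tells. Its arguments: {"type":"object","properties":{"plan":{"type":"array","items":{"type":"object","properties":{"x":{"type":"number"},"y":{"type":"number"},"z":{"type":"number"},"ax":{"type":"number"},"ay":{"type":"number"},"az":{"type":"number"},"hand":{"type":"number"}}}},"grip_force":{"type":"number"}},"required":["plan"]}

```bash
mkdir -p pics; ls; python3 - <<'E'
from rig import monitor, imaging, r
import cv2,numpy as np
s=monitor.sense();print(s['eef_pos'],s['tcp_rot'],s['clock'])
for n in ['scene','side']:
    im=imaging.grab_frame(n);cv2.imwrite(f'pics/{n}0.png',im[:,:,::-1])
    c=imaging.camera_info(n);print(n,c['mtx'],c['R'],c['t'])
E
```

```text
pics
[ 249.39751675 -572.5398766   230.52854707] [-3.14013430e+00  9.77538198e-06  4.10841131e-01] 0.0
scene [[543.71171578   0.         320.38231864]
 [  0.         543.71171578 247.24557118]
 [  0.           0.           1.        ]] [[ 0.57164899  0.82043285  0.01036236]
 [ 0.61278964 -0.41850392 -0.67033076]
 [-0.54562468  0.38954384 -0.74199009]] [-215.18446751 -235.82333727 2080.94874395]
side [[568.59118389   0.         326.77927339]
 [  0.         568.59118389 238.07830143]
 [  0.           0.           1.        ]] [[ 0.89384659 -0.44820733  0.01218449]
 [-0.32386565 -0.66419196 -0.6737656 ]
 [ 0.31007952  0.59829694 -0.73884468]] [-589.5511105   231.88351674 1775.32261084]
```

View pics/scene0.png

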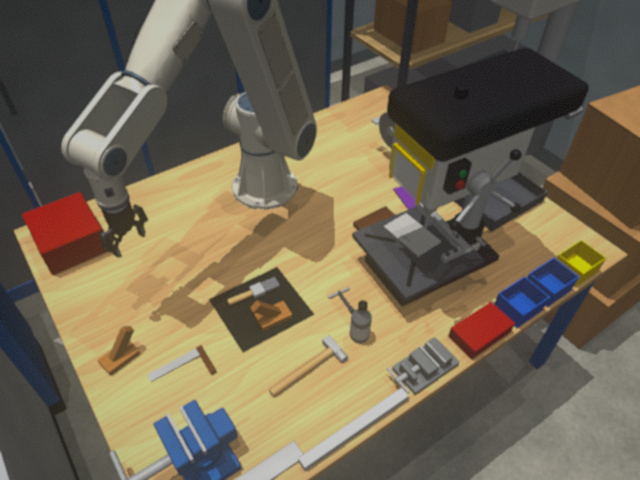

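View pics/side0.png

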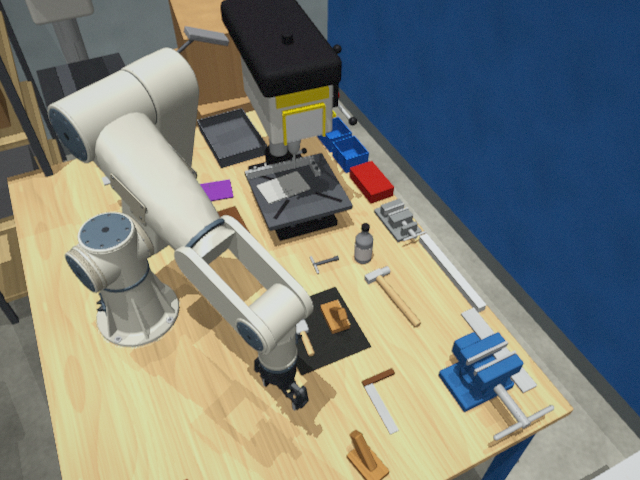

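Two push-block look-alikes show up. One is on the mat at scene (270,315) / side (336,317), the other off the mat at scene (120,352) / side (367,458). The mat one fits, being nearer the base and next to the brush. I'll confirm it in one enlarged montage.

```bash
python3 - <<'E'
import cv2,numpy as np
a=cv2.imread('pics/scene0.png');b=cv2.imread('pics/side0.png')
def c(im,x,y,w,h,k): return cv2.resize(im[y:y+h,x:x+w],None,fx=k,fy=k,interpolation=cv2.INTER_CUBIC)
# each 400x300
m=np.vstack([np.hstack([c(a,210,265,100,75,4),c(b,280,280,100,75,4)]),np.hstack([c(a,350,190,160,120,2.5),c(b,240,130,120,90,10/3)])])
cv2.imwrite('pics/m1.png',m);print(m.shape)
E
```

```text
(600, 800, 3)
```

View pics/m1.png

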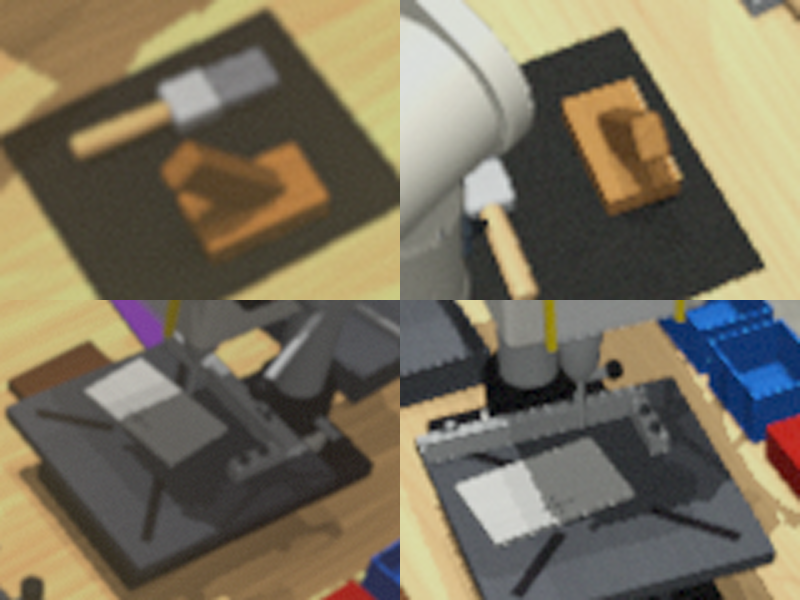

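The block on the mat is the right one: leaning handle, foot front towards +y. The plate (half shaded) and the table corners are clear in both views. Next I'll fit the poses.

```bash
cat > h.py <<'E'
import numpy as np,cv2
from scipy.optimize import least_squares
from scipy.spatial.transform import Rotation as Ro
from rig import monitor, imaging, r
C={n:imaging.camera_info(n) for n in ('scene','side')}
def proj(n,X,c=None):
    c=c or C[n];p=(np.asarray(X,float)@np.array(c['R']).T+c['t'])@np.array(c['mtx']).T;return p[:,:2]/p[:,2:]
def place(p,L):
    x,y,a=p;c,s=np.cos(a),np.sin(a);L=np.asarray(L,float)
    return np.c_[x+c*L[:,0]-s*L[:,1],y+s*L[:,0]+c*L[:,1],L[:,2]]
def fit(obs,p0):
    f=lambda p:np.concatenate([(proj(n,place(p,[l]))-px).ravel() for n,l,px in obs])
    s=least_squares(f,p0,loss='soft_l1');return s.x,f(s.x).reshape(-1,2)
A=lambda u,v:(210+u/4,265+v/4)
B=lambda u,v:(280+(u-400)/4,280+v/4)
D=lambda u,v:(350+u/2.5,190+(v-300)/2.5)
S=lambda u,v:(240+(u-400)*.3,130+(v-300)*.3)
E
python3 - <<'E'
from h import *
np.set_printoptions(precision=2,suppress=True)
def show(k,o,p0):
    p,e=fit(o,p0);print(k,p,np.degrees(p[2]));print(e.round(1).tolist());return p
pb=show('block',[('side',(50,30,25),B(562,98)),('side',(50,-30,25),B(632,78)),('side',(-50,-30,25),B(680,183)),('side',(-50,30,25),B(612,208)),
 ('scene',(50,30,25),A(298,143)),('scene',(50,-30,25),A(328,190)),('scene',(-50,-30,25),A(210,245))],(450,-400,1.57))
dp=show('press',[('side',(-150,130,120),S(415,440)),('side',(150,130,120),S(675,378)),('side',(150,-170,120),S(773,552)),('side',(-150,-170,120),(279,222)),
 ('scene',(-150,-170,120),D(132,578)),('scene',(150,-170,120),D(372,465)),('scene',(-150,130,120),D(8,408)) if 0 else ('scene',(-150,-170,120),D(132,578))],(600,-50,0))
pl=show('plate',[('side',(-80,-50,128),S(497,543)),('side',(80,-50,128),S(635,490)),('side',(80,50,128),S(590,438)),('side',(-80,50,128),S(455,487)),
 ('scene',(-80,-50,128),D(85,390)),('scene',(80,-50,128),D(170,467)),('scene',(80,50,128),D(227,430)),('scene',(-80,50,128),D(150,355))],(600,-50,0))
print(proj('scene',place(dp,[(-150,-170,120),(150,-170,120),(150,130,120),(-150,130,120)])))
mt=show('mat',[('side',(115,125,3),B(622,28)),('side',(115,-125,3),B(762,265)),('scene',(-115,125,3),A(268,10)),('scene',(115,125,3),(312,315)),('scene',(-115,-125,3),A(0,140)),('scene',(115,-125,3),(244,350))],(450,-400,0))
E
```

```text
block [ 541.02 -292.37    1.47] 84.31264989795466
[[-0.3, -0.0], [0.1, -0.5], [0.3, -1.7], [-1.2, -2.1], [-1.7, -0.7], [-0.3, 1.6], [-0.7, 1.1]]
press [683.56 219.8   82.79] 4743.625471818226
[[21.8, 34.8], [-50.8, -2.8], [-0.1, -54.5], [75.8, -14.7], [-1.7, -1.9], [1.0, 31.9], [-1.7, -1.9]]
plate [592.64 204.96  25.17] 1442.1176846984042
[[-0.1, -0.7], [0.2, 0.2], [0.8, -0.9], [0.5, -1.5], [-0.4, -0.3], [-0.1, -1.3], [0.0, -0.6], [-3.8, 0.9]]
[[401.08 299.33]
 [499.79 287.87]
 [466.74 217.05]
 [378.47 225.95]]
mat [ 482.71 -301.12   -0.03] -1.924253313646952
[[0.2, -1.5], [1.0, -0.1], [0.1, -1.5], [2.3, -1.0], [-1.7, -1.5], [-1.9, 2.0]]
```

```bash
sed -i '/^[ABDS]=lambda/d' h.py; cat >> h.py <<'E'
q=lambda x0,y0,k:(lambda u,v:(x0+(u+.5)/k-.5,y0+(v+.5)/k-.5))
A=q(210,265,4);B=lambda u,v:q(280,280,4)(u-400,v);D=lambda u,v:q(350,190,2.5)(u,v-300);S=lambda u,v:q(240,130,10/3)(u-400,v-300)
E
python3 - <<'E'
from h import *
np.set_printoptions(precision=2,suppress=True)
def show(k,o,p0):
    p,e=fit(o,p0);print(k,p,np.degrees(p[2])%360);print(e.round(1).tolist());return p
pb=show('block',[('side',(50,30,25),B(562,98)),('side',(50,-30,25),B(632,78)),('side',(-50,-30,25),B(680,183)),('side',(-50,30,25),B(612,208)),
 ('scene',(50,30,25),A(298,143)),('scene',(50,-30,25),A(328,190)),('scene',(-50,-30,25),A(210,245))],(541,-292,1.5))
dp=show('press',[('side',(-150,130,120),S(415,440)),('side',(150,130,120),S(675,378)),('side',(150,-170,120),S(773,552)),('side',(-150,-170,120),(279,222)),
 ('scene',(150,-170,120),D(132,578)),('scene',(150,130,120),D(372,465)),('scene',(-150,-170,120),D(8,408))],(650,200,0))
pl=show('plate',[('side',(-80,-50,128),S(497,543)),('side',(80,-50,128),S(635,490)),('side',(80,50,128),S(590,438)),('side',(-80,50,128),S(455,487)),
 ('scene',(-80,-50,128),D(85,390)),('scene',(80,-50,128),D(170,467)),('scene',(80,50,128),D(227,430)),('scene',(-80,50,128),D(150,355))],(600,200,0))
mt=show('mat',[('side',(115,125,3),B(622,28)),('side',(115,-125,3),B(762,265)),('scene',(-115,125,3),A(268,10)),('scene',(115,125,3),(312,315)),('scene',(-115,-125,3),A(0,140)),('scene',(115,-125,3),(244,350))],(450,-300,0))
ex=lambda p:[(-x if 0 else x,y,z) for x,y,z in p]
T=lambda k:proj
out=[]
for n,(x,y,w,h,k) in {'scene':(350,190,160,120,5),'side':(240,130,120,90,20/3)}.items():
    im=cv2.imread(f'pics/{n}0.png')[y:y+h,x:x+w];im=cv2.resize(im,None,fx=k/2,fy=k/2,interpolation=cv2.INTER_CUBIC);out.append(im)
    def ln(p,L,col):
        P=(proj(n,place(p,L))-[x,y]+.5)*k/2-.5;cv2.polylines(im,[P.round().astype(int)],False,col,1,cv2.LINE_AA)
    ln(pl,[(-80,-50,128),(80,-50,128),(80,50,128),(-80,50,128),(-80,-50,128)],(0,0,255))
    ln(dp,[(-150,-170,120),(150,-170,120),(150,130,120),(-150,130,120),(-150,-170,120)],(0,255,0))
    ln(dp,[(-150,80,120),(80,80,120),(80,10,120)],(255,255,0))
    ln(dp,[(-150,80,150),(100,80,150)],(255,0,255)); ln(dp,[(80,80,142),(80,10,142)],(255,0,255))
o2=[]
for n,(x,y,w,h,k) in {'scene':(210,265,100,75,4),'side':(280,280,100,75,4)}.items():
    im=cv2.imread(f'pics/{n}0.png')[y:y+h,x:x+w];im=cv2.resize(im,None,fx=k,fy=k,interpolation=cv2.INTER_CUBIC);o2.append(im)
    def ln(p,L,col):
        P=(proj(n,place(p,L))-[x,y]+.5)*k-.5;cv2.polylines(im,[P.round().astype(int)],False,col,1,cv2.LINE_AA)
    ln(pb,[(-50,-30,25),(50,-30,25),(50,30,25),(-50,30,25),(-50,-30,25)],(0,0,255))
    ln(pb,[(-50,-30,3),(50,-30,3),(50,30,3),(-50,30,3),(-50,-30,3)],(0,255,0))
    ln(pb,[(18,0,13),(-56,0,101)],(255,255,0))
    ln(mt,[(-115,-125,3),(115,-125,3),(115,125,3),(-115,125,3),(-115,-125,3)],(255,0,255))
cv2.imwrite('pics/m2.png',np.vstack([np.hstack(o2),np.hstack(out)]))
np.savez('fit.npz',pb=pb,dp=dp,pl=pl,mt=mt)
E
```

```text
block [ 539.86 -291.73    1.47] 84.01849406007827
[[-0.3, 0.3], [0.1, -0.1], [0.1, -1.3], [-1.3, -1.7], [-1.2, -0.6], [0.0, 1.7], [-0.5, 1.1]]
press [640.36 208.05  -0.09] 354.98193976641886
[[0.5, -1.3], [-0.0, -1.5], [2.5, -1.4], [-8.9, 4.6], [4.0, -2.7], [-13.1, 4.1], [-1.3, 0.0]]
plate [591.41 205.56   0.04] 2.09925953065554
[[-0.1, -0.4], [0.2, 0.5], [0.8, -0.6], [0.4, -1.2], [-0.2, -0.3], [0.1, -1.3], [0.2, -0.6], [-3.6, 0.9]]
mat [ 482.08 -300.8    -0.03] 358.35639074005354
[[0.1, -1.2], [1.2, 0.1], [0.2, -1.4], [2.3, -1.4], [-1.4, -1.1], [-1.7, 1.8]]
```

View pics/m2.png

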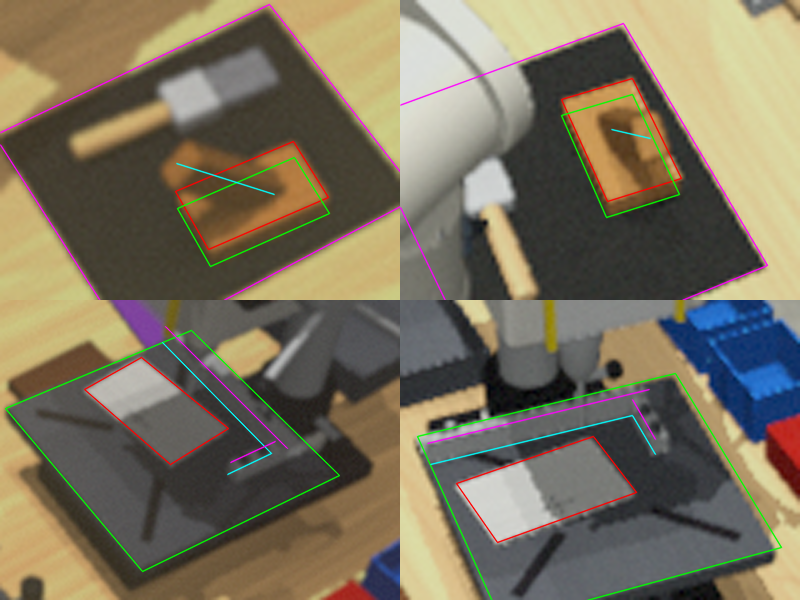

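```bash
python3 - <<'E'
from h import *
np.set_printoptions(precision=2,suppress=True)
O=[('side',(-150,130,120),S(415,440)),('side',(150,130,120),S(675,378)),('side',(150,-170,120),S(773,552)),
 ('scene',(150,-170,120),D(132,565)),('scene',(150,130,120),D(370,460)),('scene',(-150,-170,120),D(8,408))]
for o in (O,O[:3],O[3:]):
    p,e=fit(o,(650,200,0));print(p,np.degrees(p[2]),e.round(1).tolist())
a=cv2.imread('pics/scene0.png');b=cv2.imread('pics/side0.png')
c=lambda im,x,y:cv2.resize(im[y:y+120,x:x+160],None,fx=5,fy=5,interpolation=cv2.INTER_CUBIC)
m=np.vstack([c(a,350,195)[:300*2],]);cv2.imwrite('pics/m3.png',m)
E
```

```text
[635.36 209.6   -0.11] -6.425860350495614 [[-0.3, -2.0], [-0.3, -0.9], [0.3, -0.2], [1.4, 0.6], [-13.4, 6.0], [-1.5, -2.3]]
[633.68 204.17  -0.11] -6.040080584835881 [[-0.4, -0.8], [-0.3, -0.1], [0.8, 0.6]]
[633.63 219.54  -0.05] -2.834391989240304 [[8.4, -0.1], [-11.0, 1.5], [-0.1, -0.8]]
```

View pics/m3.png

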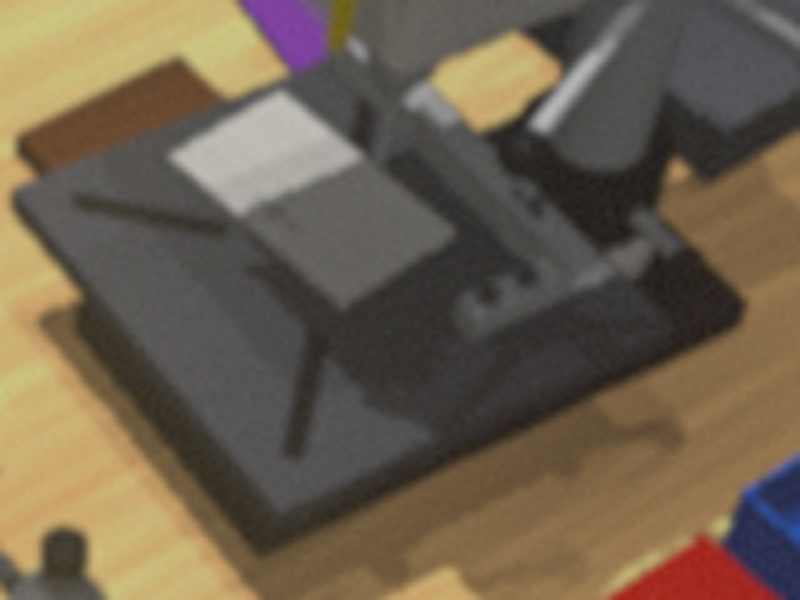

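The dark right tip at scene (499,255) belongs to the press base. The table's own corner is near (487,260), so I'll refit with that and then work out the approach.

```bash
cat >> h.py <<'E'
# tool axes for a grip leaning with heading a (block +x dir) : z down & forward, y across
def tool_R(a,lean=np.radians(40)):
    h=np.array([np.cos(a),np.sin(a),0]);z=np.sin(lean)*h+np.cos(lean)*np.array([0,0,-1.]);y=np.array([-np.sin(a),np.cos(a),0]);return np.c_[np.cross(y,z),y,z]
def go(pos,R,s=None):
    """print shift/turn in drive units from the commanded (measured) pose"""
    s=s or monitor.sense();R0=Ro.from_euler('xyz',s['tcp_rot']).as_matrix()
    d=R0.T@(np.asarray(pos)-s['eef_pos'])/50;w=Ro.from_matrix(R0.T@R).as_rotvec(degrees=True)/6
    print('shift',d.round(2),'turn',w.round(2));return d,w
E
python3 - <<'E'
from h import *
np.set_printoptions(precision=2,suppress=True)
O=[('side',(-150,130,120),S(415,440)),('side',(150,130,120),S(675,378)),('side',(150,-170,120),S(773,552)),
 ('scene',(150,-170,120),(404,298)),('scene',(150,130,120),(486.5,260.5)),('scene',(-150,-170,120),(353,234.6))]
p,e=fit(O,(650,200,0));print(p,np.degrees(p[2]),e.round(1).tolist())
f=dict(np.load('fit.npz'));f['dp']=p;np.savez('fit.npz',**f)
inv=place((0,0,-p[2]),[[f['pl'][0]-p[0],f['pl'][1]-p[1],0]]);print('plate in press',inv,np.degrees(f['pl'][2]-p[2]))
pb=f['pb'];R=tool_R(pb[2]);H=place(pb,[(-37,0,78)])[0];print('handle',H,R)
# which half-turn: compare both
Rb=R@np.diag([-1,-1,1]);t=H+19*R[:,2]
for Q in (R,Rb):go(t-120*R[:,2],Q)
s=monitor.sense();print(s['qpos'],s['opening'])
c=imaging.camera_info('wrist');print(c['R'],c['t'],np.array(c['mtx']))
E
```

```text
[638.35 206.38  -0.1 ] -5.759251641641883 [[0.5, -1.3], [0.3, -0.9], [1.8, -0.4], [0.6, -0.3], [-2.1, -0.3], [-2.0, -2.5]]
plate in press [[-46.62  -5.53   0.  ]] 7.858511172297423
handle [ 536.01 -328.53   78.  ] [[-0.08 -0.99  0.07]
 [-0.76  0.1   0.64]
 [-0.64  0.   -0.77]]
shift [ 6.56 -1.05  1.51] turn [ 6.9  -4.01 18.97]
shift [ 6.56 -1.05  1.51] turn [ 3.5   6.02 -9.65]
[-1.16  0.35  1.63 -0.    1.16 -0.  ] 0.9966340628136894
[[ 0.4  -0.92 -0.  ]
 [-0.88 -0.38  0.29]
 [-0.26 -0.11 -0.96]] [-624.6   -38.71  379.32] [[336.69   0.   319.57]
 [  0.   336.69 242.97]
 [  0.     0.     1.  ]]
```

{"name": "drive_tool", "arguments": {
  "plan": [
    {"x": 1, "y": -0.1, "z": 0, "ax": 0.5, "ay": 0.86, "az": -1.38, "hand": 85},
    {"x": 2, "y": -0.2, "z": 0, "ax": 1, "ay": 1.7, "az": -2.75, "hand": 85},
    {"x": 3, "y": -0.3, "z": 0.1, "ax": 1.4, "ay": 2.5, "az": -4, "hand": 85},
    {"x": 4, "y": -0.4, "z": 0.3, "ax": 1.9, "ay": 3.3, "az": -5.3, "hand": 85},
    {"x": 5, "y": -0.5, "z": 0.5, "ax": 2.4, "ay": 4.1, "az": -6.6, "hand": 85},
    {"x": 6, "y": -0.6, "z": 0.8, "ax": 2.9, "ay": 4.9, "az": -7.9, "hand": 85},
    {"x": 6.3, "y": -0.6, "z": 0.89, "ax": 3.5, "ay": 6.02, "az": -9.65, "hand": 85},
    {"x": 6.3, "y": -0.6, "z": 0.89, "ax": 3.5, "ay": 6.02, "az": -9.65, "hand": 85}
  ]
}}

```text
clock: 0.9
eef_pos: [528.4, -417.2, 185.3]
tcp_rot: [-3.127, -0.678, 1.427]
contact_force: [-0.1, -0.8, -0.8]
opening: 0.996
grasp_force: 0.0
```

```bash
python3 - <<'E'
from h import *
np.set_printoptions(precision=2,suppress=True)
f=np.load('fit.npz');pb=f['pb']
s=monitor.sense();print(s['qpos'],s['eef_pos'],s['tcp_rot'])
c=imaging.camera_info('wrist');im=imaging.grab_frame('wrist')[:,:,::-1].copy();cv2.imwrite('pics/w1raw.png',im)
def ln(L,col):
    P=proj(0,place(pb,L),c);cv2.polylines(im,[P.round().astype(int)],False,col,1,cv2.LINE_AA)
ln([(-50,-30,25),(50,-30,25),(50,30,25),(-50,30,25),(-50,-30,25)],(0,0,255))
ln([(18,0,13),(-56,0,101)],(255,255,0))
cv2.imwrite('pics/w1.png',im)
E
```

```text
[-0.9   0.74  1.27  0.46  1.64 -0.85] [ 528.41 -417.18  185.28] [-3.13 -0.68  1.43]
```

View pics/w1.png

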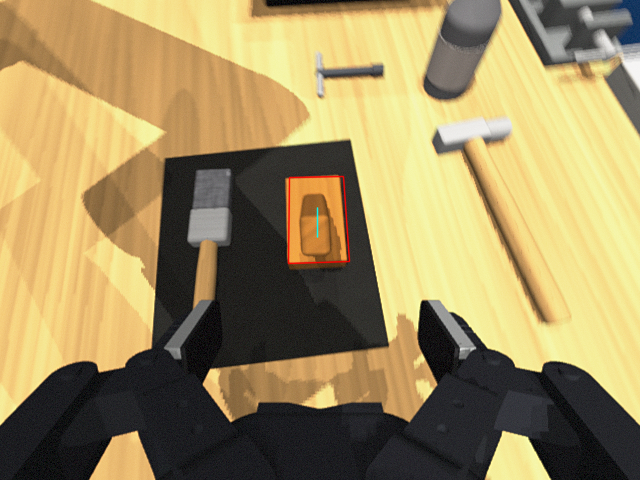

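```bash
python3 - <<'E'
from h import *
f=dict(np.load('fit.npz'));f['pb'][0]-=1.5;np.savez('fit.npz',**f);pb=f['pb']
R=tool_R(pb[2])@np.diag([-1,-1,1]);H=place(pb,[(-37,0,78)])[0]
print(H);go(H+19*R[:,2]-70*R[:,2],R);go(H+19*R[:,2],R)
E
```

```text
[ 534.50554577 -328.53315967   78.        ]
shift [ 0.05 -0.05  1.76] turn [ 0.07  0.14 -0.25]
shift [ 0.07 -0.06  3.16] turn [ 0.07  0.14 -0.25]
```

{"name": "drive_tool", "arguments": {
  "plan": [
    {"x": 0.05, "y": -0.05, "z": 0.8, "ax": 0.07, "ay": 0.14, "az": -0.25, "hand": 85},
    {"x": 0.05, "y": -0.05, "z": 1.6, "ax": 0.07, "ay": 0.14, "az": -0.25, "hand": 85},
    {"x": 0.06, "y": -0.06, "z": 2.2, "ax": 0.07, "ay": 0.14, "az": -0.25, "hand": 85},
    {"x": 0.07, "y": -0.06, "z": 2.7, "ax": 0.07, "ay": 0.14, "az": -0.25, "hand": 85},
    {"x": 0.07, "y": -0.06, "z": 3.16, "ax": 0.07, "ay": 0.14, "az": -0.25, "hand": 85},
    {"x": 0.07, "y": -0.06, "z": 3.16, "ax": 0.07, "ay": 0.14, "az": -0.25, "hand": 85},
    {"x": 0.07, "y": -0.06, "z": 3.16, "ax": 0.07, "ay": 0.14, "az": -0.25, "hand": 85}
  ],
  "grip_force": 80
}}

```text
clock: 1.65
eef_pos: [536.1, -319.2, 65.8]
tcp_rot: [-3.138, -0.688, 1.45]
contact_force: [0.2, 0.6, 0.4]
opening: 0.995
grasp_force: 0.0
```

{"name": "drive_tool", "arguments": {
  "plan": [
    {"hand": 10},
    {"hand": 10},
    {"hand": 10},
    {"hand": 10},
    {"hand": 10},
    {"hand": 10},
    {"hand": 10},
    {"hand": 10}
  ],
  "grip_force": 80
}}

```text
invalid input
```

{"name": "drive_tool", "arguments": {
  "plan": [
    {"x": 0, "y": 0, "z": 0, "ax": 0, "ay": 0, "az": 0, "hand": 10},
    {"x": 0, "y": 0, "z": 0, "ax": 0, "ay": 0, "az": 0, "hand": 10},
    {"x": 0, "y": 0, "z": 0, "ax": 0, "ay": 0, "az": 0, "hand": 10},
    {"x": 0, "y": 0, "z": 0, "ax": 0, "ay": 0, "az": 0, "hand": 10},
    {"x": 0, "y": 0, "z": 0, "ax": 0, "ay": 0, "az": 0, "hand": 10},
    {"x": 0, "y": 0, "z": 0, "ax": 0, "ay": 0, "az": 0, "hand": 10},
    {"x": 0, "y": 0, "z": 0, "ax": 0, "ay": 0, "az": 0, "hand": 10},
    {"x": 0, "y": 0, "z": 0, "ax": 0, "ay": 0, "az": 0, "hand": 10}
  ],
  "grip_force": 80
}}

```text
clock: 2.45
eef_pos: [536.3, -319.3, 66.0]
tcp_rot: [-3.139, -0.688, 1.452]
contact_force: [-1.6, -2.3, 6.3]
opening: 0.27
grasp_force: 78.4
```

{"name": "drive_tool", "arguments": {
  "plan": [
    {"x": 0.3, "y": 0, "z": -0.37, "ax": 0, "ay": 0, "az": 0, "hand": 10},
    {"x": 0.8, "y": 0, "z": -0.97, "ax": 0, "ay": 0, "az": 0, "hand": 10},
    {"x": 1.4, "y": 0, "z": -1.7, "ax": 0, "ay": 0, "az": 0, "hand": 10},
    {"x": 1.9, "y": 0, "z": -2.31, "ax": 0, "ay": 0, "az": 0, "hand": 10},
    {"x": 1.9, "y": 0, "z": -2.31, "ax": 0, "ay": 0, "az": 0, "hand": 10},
    {"x": 1.9, "y": 0, "z": -2.31, "ax": 0, "ay": 0, "az": 0, "hand": 10}
  ]
}}

```text
clock: 3.05
eef_pos: [536.7, -319.1, 215.2]
tcp_rot: [-3.14, -0.686, 1.452]
contact_force: [-1.0, 0.4, -2.5]
opening: 0.27
grasp_force: 78.7
```

```bash
cat >> h.py <<'E'
f=dict(np.load('fit.npz'))
TCP0=np.array([536.3,-319.3,66.0])
OFF=np.array([(TCP0[0]-f['pb'][0])*np.cos(f['pb'][2])+(TCP0[1]-f['pb'][1])*np.sin(f['pb'][2]),
  -(TCP0[0]-f['pb'][0])*np.sin(f['pb'][2])+(TCP0[1]-f['pb'][1])*np.cos(f['pb'][2]),63.])
def blk(bx,by,bz):
    """move to put the block's underside centre at press (bx,by), height bz, heading press +y"""
    dp=f['dp'];a=dp[2]+np.pi/2;o=place(dp,[(bx,by,bz)])[0]
    R=Ro.from_euler('xyz',[-3.139,-.688,1.452]).as_matrix();R=Ro.from_rotvec([0,0,a-f['pb'][2]]).as_matrix()@R
    return go(place((o[0],o[1],a),[OFF])[0]+[0,0,bz],R)
def where():
    s=monitor.sense();a=Ro.from_euler('xyz',s['tcp_rot']).as_euler('xyz')[2]-1.452+f['pb'][2]
    o=place((s['eef_pos'][0],s['eef_pos'][1],a),[-OFF])[0];dp=f['dp']
    q=place((0,0,-dp[2]),[(o[0]-dp[0],o[1]-dp[1],0)])[0];print('block in press',q[:2].round(1),'z',round(s['eef_pos'][2]-63,1),'yaw',np.degrees(a-dp[2]).round(2)-90,'F',np.round(s['contact_force'],1),'q',np.round(s['qpos'],2),s['clock'])
E
python3 - <<'E'
from h import *
print(OFF);where();blk(-46,-150,155);blk(-46,-150,122.5)
# bottle
rays=[]
for n,p in (('scene',(361,338)),('side',(363,258))):
    c=C[n];R=np.array(c['R']);o=-R.T@c['t'];d=R.T@np.linalg.inv(c['mtx'])@[*p,1];print('bottle',o-d*o[2]/d[2])
E
```

```text
[-27.63011401  -0.82252051  63.        ]
block in press [ -49.2 -505.4] z 152.2 yaw -0.20000000000000284 F [-1.   0.4 -2.5] q [-0.81  0.61  1.43  0.51  1.58 -0.82] 3.05
shift [ 5.53 -0.06  4.46] turn [ 0.03  0.02 -0.03]
shift [ 5.12 -0.05  4.96] turn [ 0.03  0.02 -0.03]
bottle [ 751.01359002 -112.83166203    0.        ]
bottle [ 740.39320704 -114.06202352    0.        ]
```

{"name": "drive_tool", "arguments": {
  "plan": [
    {"x": 0.5, "y": 0, "z": 0.4, "ax": 0, "ay": 0, "az": 0, "hand": 10},
    {"x": 1.3, "y": 0, "z": 1.05, "ax": 0, "ay": 0, "az": 0, "hand": 10},
    {"x": 2.1, "y": 0, "z": 1.7, "ax": 0, "ay": 0, "az": 0, "hand": 10},
    {"x": 2.9, "y": 0, "z": 2.34, "ax": 0, "ay": 0, "az": 0, "hand": 10},
    {"x": 3.7, "y": -0.03, "z": 2.98, "ax": 0, "ay": 0, "az": 0, "hand": 10},
    {"x": 4.5, "y": -0.05, "z": 3.63, "ax": 0, "ay": 0, "az": 0, "hand": 10},
    {"x": 5.1, "y": -0.06, "z": 4.11, "ax": 0, "ay": 0, "az": 0, "hand": 10},
    {"x": 5.53, "y": -0.06, "z": 4.46, "ax": 0, "ay": 0, "az": 0, "hand": 10}
  ]
}}

```text
clock: 3.85
eef_pos: [573.5, 37.6, 216.3]
tcp_rot: [-3.133, -0.689, 1.45]
contact_force: [0.6, -0.8, -2.5]
opening: 0.273
grasp_force: 78.5
```

```bash
python3 - <<'E'
from h import *
np.set_printoptions(precision=2,suppress=True)
o=[]
c0=imaging.camera_info('wrist');w=imaging.grab_frame('wrist')[:,:,::-1].copy()
where()
dp=f['dp'];pl=f['pl']
def ln(im,n,c,p,L,col,x=0,y=0,k=1):
    P=(proj(n,place(p,L),c)-[x,y]+.5)*k-.5;cv2.polylines(im,[P.round().astype(int)],False,col,1,cv2.LINE_AA)
def deco(im,n,c,*a):
    ln(im,n,c,pl,[(-80,-50,128),(80,-50,128),(80,50,128),(-80,50,128),(-80,-50,128)],(0,0,255),*a)
    ln(im,n,c,dp,[(-150,-170,120),(150,-170,120),(150,130,120),(-150,130,120),(-150,-170,120)],(0,255,0),*a)
    ln(im,n,c,dp,[(-150,80,120),(80,80,120),(80,10,120)],(255,255,0),*a)
deco(w,0,c0)
ims=[]
for n,(x,y) in {'scene':(330,195),'side':(230,130)}.items():
    im=imaging.grab_frame(n)[:,:,::-1][y:y+120,x:x+160];ims.append(cv2.resize(im,None,fx=2.5,fy=2.5,interpolation=cv2.INTER_CUBIC))
cv2.imwrite('pics/m4.png',np.vstack([np.hstack(ims),np.hstack([cv2.resize(w,(400,300)),cv2.resize(w[60:300,160:480],(400,300))])]))
E
```

```text
block in press [ -48.6 -144.2] z 153.6 yaw -0.3100000000000023 F [-0.6  3.5 -1.2] q [-0.31  0.39  1.82  0.73  1.21 -0.56] 3.9
```

View pics/m4.png

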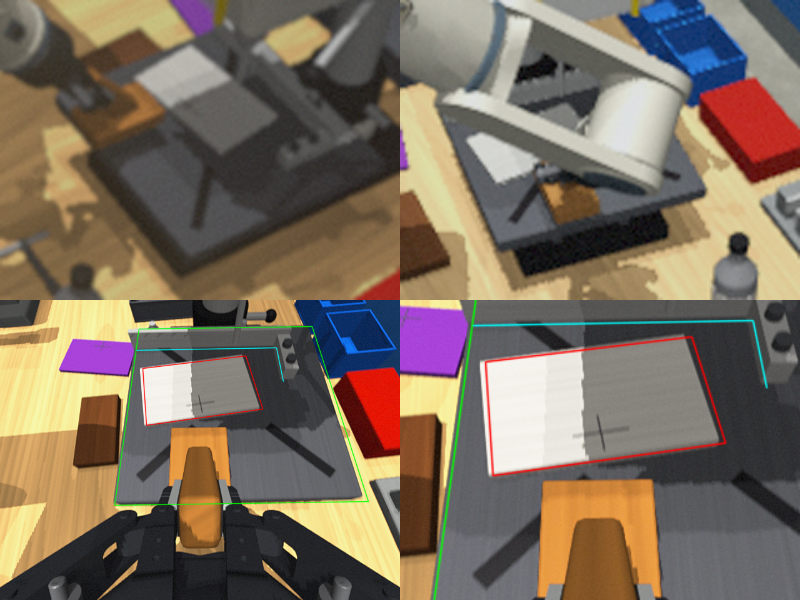

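The wrist view shows the block lined up with the scribed cross and the fence ahead. The plate sits about 3 mm further to −x than my fit. Next I lower the block and push it towards the fence.

```bash
python3 - <<'E'
from h import *
where();blk(-49,-140,122);blk(-49,-100,122);blk(-49,-76,122);
E
```

```text
block in press [ -47.9 -148.2] z 153.4 yaw -0.25 F [-0.6 -0.4 -2.7] q [-0.32  0.39  1.81  0.72  1.21 -0.56] 4.0
shift [-0.27 -0.02  0.59] turn [-0.02 -0.   -0.03]
shift [ 0.35 -0.03  1.1 ] turn [-0.02 -0.   -0.03]
shift [ 0.72 -0.04  1.4 ] turn [-0.02 -0.   -0.03]
```

{"name": "drive_tool", "arguments": {
  "plan": [
    {"x": -0.2, "y": -0.02, "z": 0.3, "ax": 0, "ay": 0, "az": 0, "hand": 10},
    {"x": -0.28, "y": -0.02, "z": 0.58, "ax": 0, "ay": 0, "az": 0, "hand": 10},
    {"x": -0.28, "y": -0.02, "z": 0.58, "ax": 0, "ay": 0, "az": 0, "hand": 10},
    {"x": -0.28, "y": -0.02, "z": 0.58, "ax": 0, "ay": 0, "az": 0, "hand": 10}
  ]
}}

```text
clock: 4.4
eef_pos: [574.7, 41.5, 185.9]
tcp_rot: [-3.136, -0.688, 1.449]
contact_force: [0.3, -0.2, -2.0]
opening: 0.273
grasp_force: 78.6
```

```bash
python3 - <<'E'
from h import *
where();blk(-49,-100,122);blk(-49,-74,122);
E
```

```text
block in press [ -47.4 -142.8] z 122.9 yaw -0.4000000000000057 F [ 0.3 -0.2 -2. ] q [-0.31  0.43  1.84  0.75  1.16 -0.6 ] 4.4
shift [ 0.65 -0.04  0.56] turn [ 0.01 -0.   -0.05]
shift [ 1.05 -0.05  0.89] turn [ 0.01 -0.   -0.05]
```

{"name": "drive_tool", "arguments": {
  "plan": [
    {"x": 0.2, "y": -0.01, "z": 0.17, "ax": 0, "ay": 0, "az": -0.05, "hand": 10},
    {"x": 0.35, "y": -0.02, "z": 0.3, "ax": 0, "ay": 0, "az": -0.05, "hand": 10},
    {"x": 0.47, "y": -0.03, "z": 0.4, "ax": 0, "ay": 0, "az": -0.05, "hand": 10},
    {"x": 0.58, "y": -0.03, "z": 0.5, "ax": 0, "ay": 0, "az": -0.05, "hand": 10},
    {"x": 0.69, "y": -0.04, "z": 0.59, "ax": 0, "ay": 0, "az": -0.05, "hand": 10},
    {"x": 0.8, "y": -0.04, "z": 0.68, "ax": 0, "ay": 0, "az": -0.05, "hand": 10},
    {"x": 0.9, "y": -0.05, "z": 0.76, "ax": 0, "ay": 0, "az": -0.05, "hand": 10},
    {"x": 0.97, "y": -0.05, "z": 0.82, "ax": 0, "ay": 0, "az": -0.05, "hand": 10}
  ]
}}

```text
clock: 5.2
eef_pos: [580.0, 105.9, 186.3]
tcp_rot: [3.14, -0.688, 1.459]
contact_force: [-1.3, -2.6, -1.6]
opening: 0.27
grasp_force: 79.0
```

```bash
cat >> h.py <<'E'
def wplate(name=None):
    """refine plate pose in the wrist picture by fitting its rim: save overlay of the nominal seat"""
    c=imaging.camera_info('wrist');im=imaging.grab_frame('wrist')[:,:,::-1].copy()
    if name: cv2.imwrite('pics/'+name,im)
    return im,c
E
python3 - <<'E'
from h import *
where();blk(-49,-70,122);im,c=wplate('w2.png')
cv2.imwrite('pics/w2c.png',cv2.resize(im[40:280,160:480],(800,600),interpolation=cv2.INTER_CUBIC))
E
```

```text
block in press [-48.9 -78.2] z 123.3 yaw 0.15000000000000568 F [-1.3 -2.6 -1.6] q [-0.2   0.41  1.86  0.79  1.09 -0.55] 5.2
shift [ 0.11 -0.01  0.12] turn [ 0.02 -0.    0.02]
```

View pics/w2c.png

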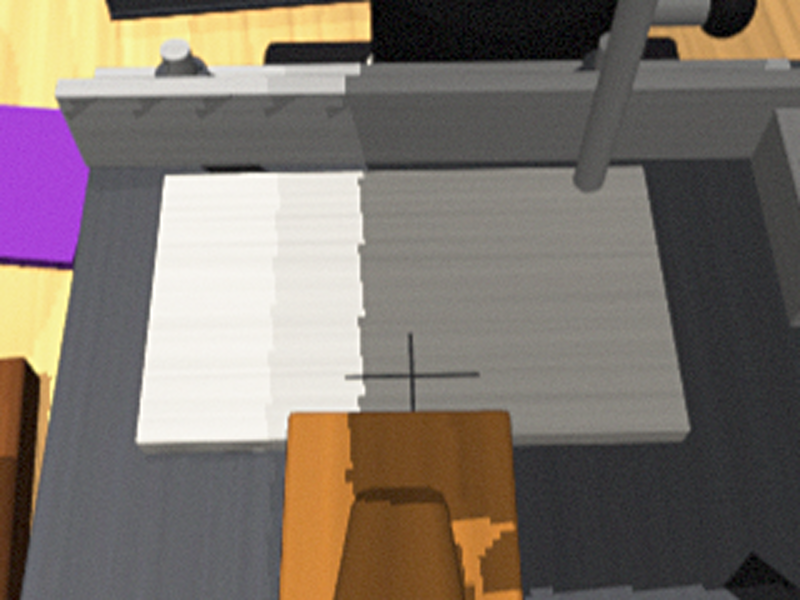

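{"name": "drive_tool", "arguments": {
  "plan": [
    {"x": 0.06, "y": -0.01, "z": 0.06, "ax": 0, "ay": 0, "az": 0, "hand": 10},
    {"x": 0.1, "y": -0.01, "z": 0.1, "ax": 0, "ay": 0, "az": 0, "hand": 10},
    {"x": 0.14, "y": -0.01, "z": 0.13, "ax": 0, "ay": 0, "az": 0, "hand": 10},
    {"x": 0.14, "y": -0.01, "z": 0.13, "ax": 0, "ay": 0, "az": 0, "hand": 10}
  ]
}}

```text
clock: 5.65
eef_pos: [580.8, 115.1, 185.6]
tcp_rot: [3.14, -0.688, 1.458]
contact_force: [0.2, -0.1, -2.3]
opening: 0.271
grasp_force: 78.6
```

{"name": "drive_tool", "arguments": {
  "plan": [
    {"x": 0.03, "y": 0, "z": 0.025, "ax": 0, "ay": 0, "az": 0, "hand": 10},
    {"x": 0.06, "y": 0, "z": 0.05, "ax": 0, "ay": 0, "az": 0, "hand": 10},
    {"x": 0.08, "y": 0, "z": 0.065, "ax": 0, "ay": 0, "az": 0, "hand": 10},
    {"x": 0.08, "y": 0, "z": 0.065, "ax": 0, "ay": 0, "az": 0, "hand": 10}
  ]
}}

```text
clock: 6.05
eef_pos: [582.6, 117.3, 186.0]
tcp_rot: [3.135, -0.684, 1.461]
contact_force: [-1.5, -18.7, 6.3]
opening: 0.27
grasp_force: 81.0
```

{"name": "drive_tool", "arguments": {
  "plan": [
    {"x": -0.4, "y": 0, "z": -0.33, "ax": 0, "ay": 0, "az": 0, "hand": 10},
    {"x": -0.9, "y": 0, "z": -0.74, "ax": 0, "ay": 0, "az": 0, "hand": 10},
    {"x": -0.9, "y": -0.8, "z": -0.74, "ax": 0, "ay": 0, "az": 0, "hand": 10},
    {"x": -0.9, "y": -1.7, "z": -0.74, "ax": 0, "ay": 0, "az": 0, "hand": 10},
    {"x": -0.9, "y": -2.5, "z": -0.74, "ax": 0, "ay": 0, "az": 0, "hand": 10},
    {"x": -0.9, "y": -2.5, "z": -0.74, "ax": 0, "ay": 0, "az": 0, "hand": 10}
  ]
}}

```text
clock: 6.65
eef_pos: [444.8, 77.7, 185.0]
tcp_rot: [-3.136, -0.69, 1.455]
contact_force: [0.7, 0.7, -2.8]
opening: 0.273
grasp_force: 80.0
```

```bash
python3 - <<'E'
from h import *
where();blk(-172,-15,122.5);blk(-160,-15,122.5)
E
```

```text
block in press [-180.5 -119.8] z 122.0 yaw -0.04999999999999716 F [ 0.7  0.7 -2.8] q [-0.32  0.25  2.12  0.77  1.09 -0.69] 6.65
shift [1.63 0.15 1.33] turn [-0.02 -0.02 -0.01]
shift [1.63 0.38 1.33] turn [-0.02 -0.02 -0.01]
```

{"name": "drive_tool", "arguments": {
  "plan": [
    {"x": 0.5, "y": 0.05, "z": 0.4, "ax": 0, "ay": 0, "az": 0, "hand": 10},
    {"x": 1.1, "y": 0.1, "z": 0.9, "ax": 0, "ay": 0, "az": 0, "hand": 10},
    {"x": 1.6, "y": 0.1, "z": 1.3, "ax": 0, "ay": 0, "az": 0, "hand": 10},
    {"x": 1.63, "y": 0.12, "z": 1.32, "ax": 0, "ay": 0, "az": 0, "hand": 10},
    {"x": 1.63, "y": 0.12, "z": 1.32, "ax": 0, "ay": 0, "az": 0, "hand": 10}
  ]
}}

```text
clock: 7.15
eef_pos: [468.3, 180.6, 186.4]
tcp_rot: [3.14, -0.688, 1.46]
contact_force: [-0.6, 0.2, -2.6]
opening: 0.269
grasp_force: 80.0
```

```bash
python3 - <<'E'
from h import *
where();blk(-110,-15,122.5);im,c=wplate('w3.png')
cv2.imwrite('pics/w3c.png',cv2.resize(im[40:340,160:560],(800,600),interpolation=cv2.INTER_CUBIC))
E
```

```text
block in press [-167.6  -15.1] z 123.4 yaw 0.2600000000000051 F [-0.6  0.2 -2.6] q [-0.08  0.25  2.12  0.88  0.97 -0.56] 7.15
shift [-0.    1.15  0.02] turn [ 0.02 -0.    0.03]
```

View pics/w3c.png

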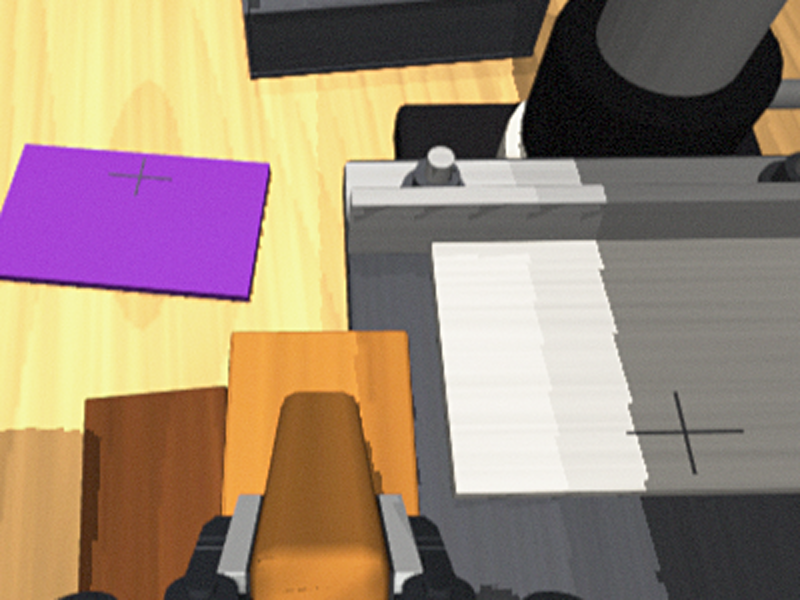

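The plate is flush with the fence and the block sits to its left with its side face parallel to the plate's end at (445,370). Now I push it towards the stop.

{"name": "drive_tool", "arguments": {
  "plan": [
    {"x": 0, "y": 0.12, "z": 0.02, "ax": 0, "ay": 0, "az": 0, "hand": 10},
    {"x": 0, "y": 0.25, "z": 0.02, "ax": 0, "ay": 0, "az": 0, "hand": 10},
    {"x": 0, "y": 0.4, "z": 0.02, "ax": 0, "ay": 0, "az": 0, "hand": 10},
    {"x": 0, "y": 0.55, "z": 0.02, "ax": 0, "ay": 0, "az": 0, "hand": 10},
    {"x": 0, "y": 0.7, "z": 0.02, "ax": 0, "ay": 0, "az": 0, "hand": 10},
    {"x": 0, "y": 0.84, "z": 0.02, "ax": 0, "ay": 0, "az": 0, "hand": 10},
    {"x": 0, "y": 0.94, "z": 0.02, "ax": 0, "ay": 0, "az": 0, "hand": 10},
    {"x": 0, "y": 1.04, "z": 0.02, "ax": 0, "ay": 0, "az": 0, "hand": 10}
  ]
}}

```text
clock: 8.0
eef_pos: [520.5, 174.4, 185.5]
tcp_rot: [3.14, -0.688, 1.458]
contact_force: [-5.6, -2.7, -0.2]
opening: 0.271
grasp_force: 80.1
```

{"name": "drive_tool", "arguments": {
  "plan": [
    {"x": 0, "y": 0.04, "z": 0, "ax": 0, "ay": 0, "az": 0, "hand": 10},
    {"x": 0, "y": 0.08, "z": 0, "ax": 0, "ay": 0, "az": 0, "hand": 10},
    {"x": 0, "y": 0.08, "z": 0, "ax": 0, "ay": 0, "az": 0, "hand": 10}
  ]
}}

```text
clock: 8.3
eef_pos: [521.3, 174.6, 185.0]
tcp_rot: [-3.137, -0.689, 1.458]
contact_force: [-10.6, -2.3, 1.5]
opening: 0.272
grasp_force: 80.9
```

{"name": "drive_tool", "arguments": {
  "plan": [
    {"x": 0, "y": 0.06, "z": 0, "ax": 0, "ay": 0, "az": 0, "hand": 10},
    {"x": 0, "y": 0.1, "z": 0, "ax": 0, "ay": 0, "az": 0, "hand": 10},
    {"x": 0, "y": 0.1, "z": 0, "ax": 0, "ay": 0, "az": 0, "hand": 10}
  ]
}}

```text
clock: 8.6
eef_pos: [522.5, 174.7, 184.5]
tcp_rot: [-3.129, -0.689, 1.458]
contact_force: [-22.5, -4.5, 6.8]
opening: 0.267
grasp_force: 82.4
```

{"name": "drive_tool", "arguments": {
  "plan": [
    {"x": 0, "y": -0.2, "z": 0, "ax": 0, "ay": 0, "az": 0, "hand": 10},
    {"x": 0, "y": -0.5, "z": 0, "ax": 0, "ay": 0, "az": 0, "hand": 10},
    {"x": -0.5, "y": -0.5, "z": -0.41, "ax": 0, "ay": 0, "az": 0, "hand": 10},
    {"x": -1.1, "y": -0.3, "z": -0.9, "ax": 0, "ay": 0, "az": 0, "hand": 10},
    {"x": -1.5, "y": 0.5, "z": -1.23, "ax": 0, "ay": 0, "az": 0, "hand": 10},
    {"x": -1.5, "y": 1.5, "z": -1.23, "ax": 0, "ay": 0, "az": 0, "hand": 10},
    {"x": -1.5, "y": 2.2, "z": -1.23, "ax": 0, "ay": 0, "az": 0, "hand": 10},
    {"x": -1.5, "y": 2.2, "z": -1.23, "ax": 0, "ay": 0, "az": 0, "hand": 10}
  ]
}}

```text
clock: 9.4
eef_pos: [633.0, 63.2, 186.2]
tcp_rot: [3.132, -0.687, 1.46]
contact_force: [0.6, 0.2, -3.2]
opening: 0.271
grasp_force: 80.8
```

```bash
python3 - <<'E'
from h import *
where();blk(-5,-75,122.5);im,c=wplate('w4.png')
cv2.imwrite('pics/w4c.png',cv2.resize(im[60:240,200:440],(800,600),interpolation=cv2.INTER_CUBIC))
E
```

```text
block in press [   8.1 -115.3] z 123.2 yaw 0.23999999999999488 F [ 0.6  0.2 -3.2] q [-0.25  0.49  1.73  0.76  1.16 -0.54] 9.4
shift [ 0.61 -0.28  0.52] turn [0.09 0.   0.03]
```

View pics/w4c.png

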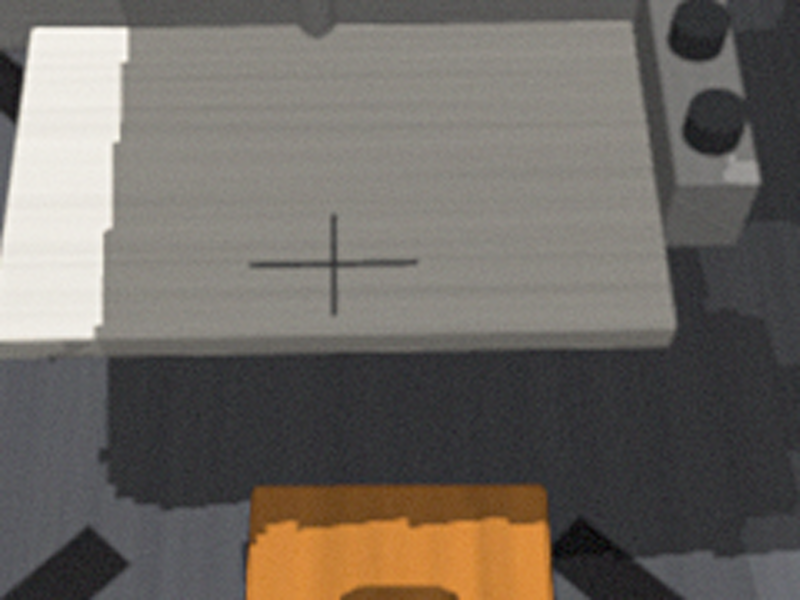

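Plate is at the stop (640,130) and along the fence. One more gentle push to the fence at its middle makes it snug.

{"name": "drive_tool", "arguments": {
  "plan": [
    {"x": 0.2, "y": -0.15, "z": 0.18, "ax": 0, "ay": 0, "az": 0, "hand": 10},
    {"x": 0.4, "y": -0.15, "z": 0.35, "ax": 0, "ay": 0, "az": 0, "hand": 10},
    {"x": 0.56, "y": -0.15, "z": 0.48, "ax": 0, "ay": 0, "az": 0, "hand": 10},
    {"x": 0.62, "y": -0.15, "z": 0.53, "ax": 0, "ay": 0, "az": 0, "hand": 10},
    {"x": 0.67, "y": -0.15, "z": 0.57, "ax": 0, "ay": 0, "az": 0, "hand": 10},
    {"x": 0.72, "y": -0.15, "z": 0.61, "ax": 0, "ay": 0, "az": 0, "hand": 10},
    {"x": 0.77, "y": -0.15, "z": 0.65, "ax": 0, "ay": 0, "az": 0, "hand": 10},
    {"x": 0.77, "y": -0.15, "z": 0.65, "ax": 0, "ay": 0, "az": 0, "hand": 10}
  ]
}}

```text
clock: 10.25
eef_pos: [625.8, 113.6, 185.1]
tcp_rot: [3.137, -0.685, 1.46]
contact_force: [-3.8, -12.2, 2.5]
opening: 0.276
grasp_force: 82.4
```

{"name": "drive_tool", "arguments": {
  "plan": [
    {"x": 0.04, "y": 0, "z": 0.033, "ax": 0, "ay": 0, "az": 0, "hand": 10},
    {"x": 0.05, "y": 0.06, "z": 0.04, "ax": 0, "ay": 0, "az": 0, "hand": 10},
    {"x": 0.05, "y": 0.1, "z": 0.04, "ax": 0, "ay": 0, "az": 0, "hand": 10}
  ]
}}

```text
clock: 10.55
eef_pos: [628.1, 114.5, 185.5]
tcp_rot: [-3.141, -0.683, 1.462]
contact_force: [-25.8, -35.5, 24.8]
opening: 0.273
grasp_force: 86.9
```

{"name": "drive_tool", "arguments": {
  "plan": [
    {"x": -0.3, "y": 0.1, "z": -0.25, "ax": 0, "ay": 0, "az": 0, "hand": 10},
    {"x": -0.8, "y": 0.1, "z": -0.66, "ax": 0, "ay": 0, "az": 0, "hand": 10},
    {"x": -0.8, "y": 0.1, "z": -0.66, "ax": 0, "ay": 0, "az": 0, "hand": 10},
    {"x": -0.8, "y": 0.1, "z": -0.66, "ax": 0, "ay": 0, "az": 0, "hand": 10}
  ]
}}

```text
clock: 10.95
eef_pos: [630.2, 65.3, 185.1]
tcp_rot: [3.14, -0.688, 1.457]
contact_force: [-0.3, -0.5, -2.5]
opening: 0.268
grasp_force: 80.8
```

```bash
python3 - <<'E'
from h import *
where();im,c=wplate('w5.png')
a=cv2.resize(im[60:180,200:360],(800,600),interpolation=cv2.INTER_CUBIC);b=cv2.resize(im[50:200,300:500],(800,600),interpolation=cv2.INTER_CUBIC)
cv2.imwrite('pics/w5c.png',cv2.resize(im[50:200,240:440],(800,600),interpolation=cv2.INTER_CUBIC))
# direct measure: corner rays against z=128
R=np.array(c['R']);o=-R.T@c['t']
def at(px,z):
    d=R.T@np.linalg.inv(c['mtx'])@[*px,1];X=o+d*(z-o[2])/d[2];dp=f['dp'];return place((0,0,-dp[2]),[[X[0]-dp[0],X[1]-dp[1],0]])[0,:2].round(1)
for p in ((210,68),(390,68)):print(at(p,128),at(p,120))
# seat + block release target
mt=f['mt'];print('mat',mt)
E
```

```text
block in press [   5.2 -113.6] z 122.1 yaw 0.04000000000000625 F [-0.3 -0.5 -2.5] q [-0.25  0.49  1.74  0.76  1.16 -0.53] 10.95
[-88.2  82.2] [-91.7  91.9]
[70.5 80. ] [73.  89.6]
mat [ 4.82081298e+02 -3.00800276e+02 -2.86863932e-02]
```

View pics/w5c.png

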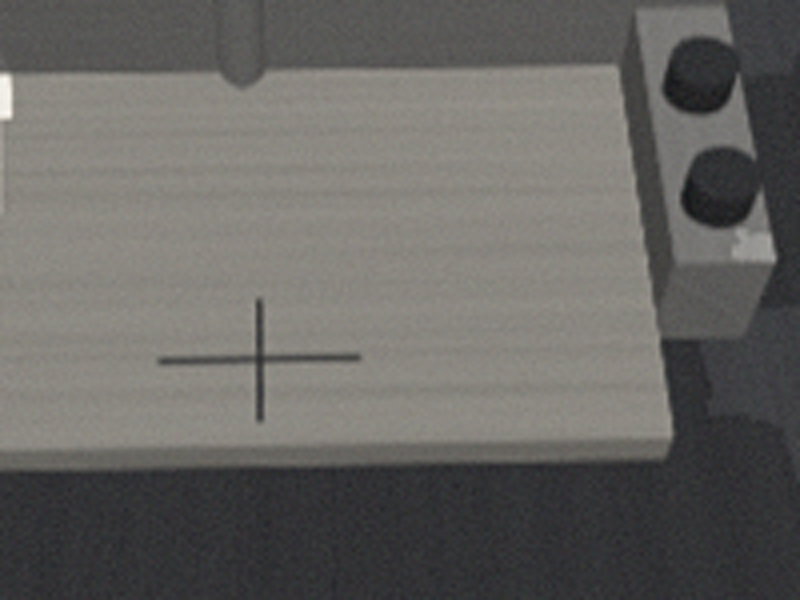

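The plate sits tight in the corner, with no gap at the fence or the stop (640,200). I'll take the block back to its old spot on the mat.

```bash
python3 - <<'E'
from h import *
R=Ro.from_euler('xyz',[-3.139,-.688,1.452]).as_matrix()
go([620,65,225],R);go([545,-130,225],R);go([536,-319,215],R)
E
```

```text
shift [ 0.47 -0.2  -0.64] turn [ 0.01 -0.    0.04]
shift [-2.65 -1.24 -3.21] turn [ 0.01 -0.    0.04]
shift [-5.69 -0.99 -5.46] turn [ 0.01 -0.    0.04]
```

{"name": "drive_tool", "arguments": {
  "plan": [
    {"x": 0.35, "y": -0.2, "z": -0.5, "ax": 0, "ay": 0, "az": 0, "hand": 10},
    {"x": 0.4, "y": -0.3, "z": -0.7, "ax": 0, "ay": 0, "az": 0, "hand": 10},
    {"x": -0.3, "y": -0.6, "z": -1.2, "ax": 0, "ay": 0, "az": 0, "hand": 10},
    {"x": -1.0, "y": -0.9, "z": -1.8, "ax": 0, "ay": 0, "az": 0, "hand": 10},
    {"x": -1.7, "y": -1.1, "z": -2.4, "ax": 0, "ay": 0, "az": 0, "hand": 10},
    {"x": -2.4, "y": -1.24, "z": -3.0, "ax": 0, "ay": 0, "az": 0, "hand": 10},
    {"x": -3.1, "y": -1.2, "z": -3.55, "ax": 0, "ay": 0, "az": 0, "hand": 10},
    {"x": -3.8, "y": -1.1, "z": -4.1, "ax": 0, "ay": 0, "az": 0, "hand": 10}
  ]
}}

```text
clock: 11.8
eef_pos: [543.4, -204.3, 222.8]
tcp_rot: [3.139, -0.688, 1.459]
contact_force: [0.7, 0.4, -2.0]
opening: 0.272
grasp_force: 80.7
```

```bash
python3 - <<'E'
from h import *
R=Ro.from_euler('xyz',[-3.139,-.688,1.452]).as_matrix()
where();go([536,-319,215],R);go([536,-319,70],R);go([536,-319,66],R)
E
```

```text
block in press [ -54.2 -390.5] z 159.8 yaw 0.18000000000000682 F [ 0.7  0.4 -2. ] q [-0.68  0.5   1.61  0.57  1.47 -0.76] 11.8
shift [-1.87  0.11 -1.34] turn [0.01 0.   0.05]
shift [-3.71  0.11  0.9 ] turn [0.01 0.   0.05]
shift [-3.77  0.11  0.97] turn [0.01 0.   0.05]
```

{"name": "drive_tool", "arguments": {
  "plan": [
    {"x": -0.6, "y": 0.04, "z": -0.45, "ax": 0, "ay": 0, "az": 0.05, "hand": 10},
    {"x": -1.2, "y": 0.08, "z": -0.9, "ax": 0, "ay": 0, "az": 0.05, "hand": 10},
    {"x": -1.87, "y": 0.1, "z": -1.34, "ax": 0, "ay": 0, "az": 0.05, "hand": 10},
    {"x": -2.3, "y": 0.1, "z": -0.8, "ax": 0, "ay": 0, "az": 0.05, "hand": 10},
    {"x": -2.8, "y": 0.1, "z": -0.2, "ax": 0, "ay": 0, "az": 0.05, "hand": 10},
    {"x": -3.2, "y": 0.1, "z": 0.28, "ax": 0, "ay": 0, "az": 0.05, "hand": 10},
    {"x": -3.4, "y": 0.1, "z": 0.52, "ax": 0, "ay": 0, "az": 0.05, "hand": 10},
    {"x": -3.4, "y": 0.1, "z": 0.52, "ax": 0, "ay": 0, "az": 0.05, "hand": 10}
  ]
}}

```text
clock: 12.6
eef_pos: [535.3, -316.4, 92.6]
tcp_rot: [-3.135, -0.69, 1.45]
contact_force: [-0.0, 0.1, -1.7]
opening: 0.269
grasp_force: 80.7
```

```bash
python3 - <<'E'
from h import *
R=Ro.from_euler('xyz',[-3.139,-.688,1.452]).as_matrix()
where();go([536,-319,69],R);go([536,-319,66],R)
E
```

```text
block in press [ -50.7 -502.8] z 29.6 yaw -0.35999999999999943 F [-0.   0.1 -1.7] q [-0.81  0.75  1.49  0.52  1.41 -0.91] 12.6
shift [-0.34  0.02  0.33] turn [-0.02 -0.02 -0.02]
shift [-0.38  0.02  0.38] turn [-0.02 -0.02 -0.02]
```

{"name": "drive_tool", "arguments": {
  "plan": [
    {"x": -0.12, "y": 0.02, "z": 0.12, "ax": 0, "ay": 0, "az": 0, "hand": 10},
    {"x": -0.24, "y": 0.02, "z": 0.24, "ax": 0, "ay": 0, "az": 0, "hand": 10},
    {"x": -0.31, "y": 0.02, "z": 0.31, "ax": 0, "ay": 0, "az": 0, "hand": 10},
    {"x": -0.34, "y": 0.02, "z": 0.34, "ax": 0, "ay": 0, "az": 0, "hand": 10},
    {"x": -0.36, "y": 0.02, "z": 0.37, "ax": 0, "ay": 0, "az": 0, "hand": 10},
    {"x": -0.36, "y": 0.02, "z": 0.37, "ax": 0, "ay": 0, "az": 0, "hand": 10}
  ]
}}

```text
clock: 13.2
eef_pos: [536.7, -319.8, 69.0]
tcp_rot: [-3.139, -0.688, 1.452]
contact_force: [0.6, 0.5, -1.4]
opening: 0.27
grasp_force: 80.7
```

{"name": "drive_tool", "arguments": {
  "plan": [
    {"x": -0.02, "y": 0, "z": 0.025, "ax": 0, "ay": 0, "az": 0, "hand": 10},
    {"x": -0.03, "y": 0, "z": 0.04, "ax": 0, "ay": 0, "az": 0, "hand": 10},
    {"x": -0.04, "y": 0, "z": 0.05, "ax": 0, "ay": 0, "az": 0, "hand": 10},
    {"x": -0.04, "y": 0, "z": 0.05, "ax": 0, "ay": 0, "az": 0, "hand": 10}
  ]
}}

```text
clock: 13.6
eef_pos: [536.9, -320.2, 67.3]
tcp_rot: [-3.14, -0.689, 1.452]
contact_force: [-1.6, -3.2, 7.4]
opening: 0.273
grasp_force: 82.2
```

Contact with the mat. I release it and back straight out along the tool.

{"name": "drive_tool", "arguments": {
  "plan": [
    {"x": 0, "y": 0, "z": 0, "ax": 0, "ay": 0, "az": 0, "hand": 85},
    {"x": 0, "y": 0, "z": 0, "ax": 0, "ay": 0, "az": 0, "hand": 85},
    {"x": 0, "y": 0, "z": 0, "ax": 0, "ay": 0, "az": 0, "hand": 85},
    {"x": 0, "y": 0, "z": 0, "ax": 0, "ay": 0, "az": 0, "hand": 85},
    {"x": 0, "y": 0, "z": 0, "ax": 0, "ay": 0, "az": 0, "hand": 85},
    {"x": 0, "y": 0, "z": 0, "ax": 0, "ay": 0, "az": 0, "hand": 85},
    {"x": 0, "y": 0, "z": 0, "ax": 0, "ay": 0, "az": 0, "hand": 85}
  ]
}}

```text
clock: 14.3
eef_pos: [536.7, -319.7, 65.7]
tcp_rot: [-3.139, -0.688, 1.452]
contact_force: [-0.2, -0.3, 0.2]
opening: 0.999
grasp_force: 0.0
```

{"name": "drive_tool", "arguments": {
  "plan": [
    {"x": 0, "y": 0, "z": -0.3, "ax": 0, "ay": 0, "az": 0, "hand": 85},
    {"x": 0, "y": 0, "z": -0.8, "ax": 0, "ay": 0, "az": 0, "hand": 85},
    {"x": 0, "y": 0, "z": -1.5, "ax": 0, "ay": 0, "az": 0, "hand": 85},
    {"x": 0, "y": 0, "z": -2.3, "ax": 0, "ay": 0, "az": 0, "hand": 85},
    {"x": 0, "y": 0, "z": -3.2, "ax": 0, "ay": 0, "az": 0, "hand": 85},
    {"x": 0, "y": 0, "z": -3.5, "ax": 0, "ay": 0, "az": 0, "hand": 85},
    {"x": 0, "y": 0, "z": -3.5, "ax": 0, "ay": 0, "az": 0, "hand": 85}
  ]
}}

```text
clock: 15.0
eef_pos: [524.1, -432.5, 203.3]
tcp_rot: [3.14, -0.685, 1.453]
contact_force: [0.1, 0.2, -0.5]
opening: 0.994
grasp_force: 0.0
```

```bash
python3 - <<'E'
from h import *
where();im,c=wplate()
s=imaging.grab_frame('side')[:,:,::-1];t=imaging.grab_frame('scene')[:,:,::-1]
z=lambda i,x,y:cv2.resize(i[y:y+60,x:x+80],(400,300),interpolation=cv2.INTER_CUBIC)
cv2.imwrite('pics/fin.png',np.vstack([np.hstack([cv2.resize(im,(400,300)),cv2.resize(t[265:340,210:310],(400,300))]),np.hstack([z(t,380,205),z(s,255,150)])]))
E
```

```text
block in press [ -50.3 -619.5] z 140.3 yaw -0.18999999999999773 F [ 0.1  0.2 -0.5] q [-0.92  0.74  1.23  0.46  1.69 -0.87] 15.0
```

View pics/fin.png

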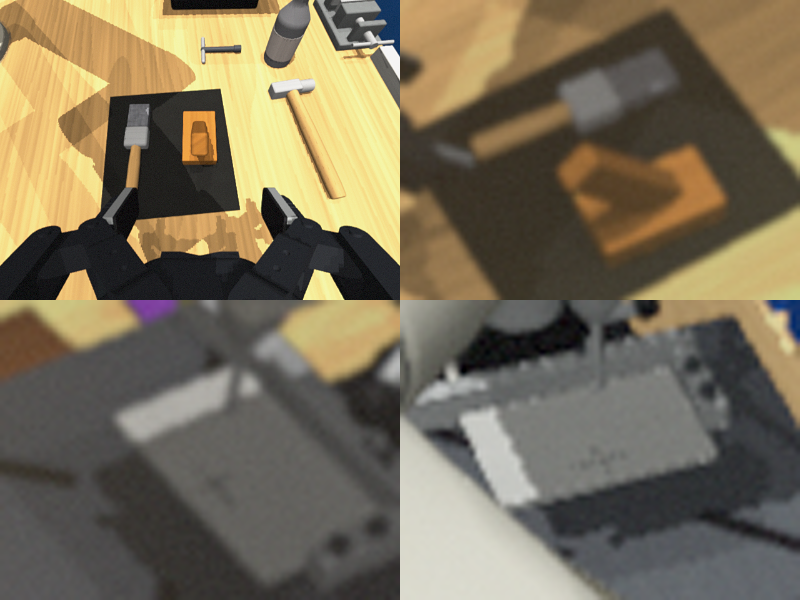

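The block stands on the mat (200,137), released. The plate lies in the corner, against the fence and stop, in both lower crops. Handing in.

```bash
python3 -c "
from rig import r
print(r.sign_off())"
```

```text
the job is handed in; nothing more can be done
None
```

I handed the job in at about 15 s. By the last pictures the plate lies against the fence and end stop, and the push block stands released on the mat; the 2 mm limits were judged by eye and contact force only, and sign-off gave no verdict.

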